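Unstack the turning blanks into their colour-matched racks

ROBOT

A 6-joint arm with a two-finger parallel gripper is mounted at the origin on the work surface. World frame = base frame: x ahead of the robot, y to its left, z up, the work surface at z = 0. Lengths are in m, angles in rad, forces in N, time in s.
With the tool pointing down it reaches from about 0.3 to 1 m from the base axis. Payload 5.1 kg.
Tool frame: the origin (TCP) lies between the finger pads; the fingertips stand 8 mm ahead of it and the grasp point (between the pads) lies 11 mm behind it; z points along the fingers, y is the line along which they close (so a half turn about z gives the same grasp; the last joint's range is limited). The gripper opens to 95 mm and grips with 3 to 60 N. Pads are 20 mm wide; open, the fingers measure 119 mm over their backs; the gripper's body (75 mm by 180 mm) begins 59 mm behind the grasp point.
Start: joints at [1.25, 0.124, 1.65, -0, 1.367, -0.083], TCP at [0.153, 0.632, 0.223] pointing down, gripper open.
Joint ranges: [-2.61, 2.61], [-1.02, 2.33], [0.03, 2.71], [-1.35, 4.49], [0.32, 2.68], [-2.91, 2.91]. Speed limits (rad/s): [2.57, 2.57, 3.14, 3.14, 3.14, 3.14].

INTERFACE

Orientations are given as [roll, pitch, yaw] about the fixed x, y, z axes, in that order (R = Rz(yaw) Ry(pitch) Rx(roll)).
In Python, from rig import monitor, cams, job gives the robot as it stands.
- The arm moves only by the shell command python3 -m inch 'ROWS' [FORCE]. ROWS is a JSON object whose one key "moves" holds a list of rows, each a list of 5 numbers: the shift along the tool's x, y, z in cm, then the turn about the tool's z in rad, then the finger opening in cm, from 0 to 9.51. In form: {"moves": [[x, y, z, roll, gripper], ...]}. A call has 1 to 5 rows; each row is the pose to reach, as a shift and turn from the pose commanded when the call began, along the tool's axes at that moment; what a row does not reach only later rows make up. A row lasts 1/10 s, in which the tool goes at most 50 mm and 8.59 degrees, less where a joint would pass 70% of its speed; a pose out of reach is approached as far as the arm can. A call with a gripper value outside its range is refused whole. The fingers move at their own pace and stop on an object; FORCE is the grip in N (left out, the last holds). Time passes only in rows, so rows that repeat a pose let the fingers close. It gives the time, the measured TCP pose, the force, the opening and the grip force at its end, in the units of the state.
- monitor.get_state(): the state, without advancing time (a new reading comes with each control period).
- cams.grab_frame(name): name is "scene" or "side" or "wrist"; returns a dict with "image" (480x640x3 uint8, red, green, blue), "fov_y" (degrees; the focal length in pixels is half the picture's height over the tangent of half this angle, whatever the lens; pixels are square), "cx", "cy" (the principal point, pixels), "cam_to_world" (4x4, takes a point from camera to world coordinates). Camera axes: x right, y down, z forward; pixel columns grow to the right and rows downward; lengths in m; the calibration is good to about 2 mm. A picture is of the moment at which its call begins. There is no depth.
- job.close_job(): hands the job in; it is judged then, once.
The state is a dict: "time_s": time; "joints": joint angles; "qvel": joint speeds; "joint_efforts": joint torques, N m; "ee_pos": TCP position; "tcp_rot": TCP orientation; "ft_force": force on the tool from outside, world axes, zero at the start; "wrist_torque": the same for the moment, N m; "gripper_width": finger opening in m; "grip_force": force on a finger pad.
Only numpy, scipy, OpenCV 4.12 (cv2) and the standard library are available. Lean on these libraries where they do the work, as an engineer would, in place of code of your own. Each camera call takes 0.05 s, during which the arm holds its last target. There are 200 camera calls.

TASK

Take the crosswise stack of four wax-ended turning blanks apart, the two upper ones before the two lower ones, and lay each in the rack painted the same colour as its ends, flat on the rack's board between the dowels and end stops. Keep the blanks level so that none tumbles or rolls over, and leave the oil bottle and the turned vase standing where they are.

Things in the scene. Friction and masses are not known exactly. Their poses are not given: they have to be found in the camera images.
- blank_red: Pale wooden bar 150 x 34 x 34 mm, the last 15 mm at both ends dipped in red wax; about 0.12 kg. Origin: centre of its underside; x along its length, z up. Starts in the lower layer of the stack, on a fixed plywood board (170 x 120 mm, top 15 mm above the table), beside and parallel to the other lower bar, 80 mm between centre lines.
- blank_blue: Mid-brown wooden bar 150 x 34 x 34 mm, the last 15 mm at both ends dipped in blue wax; about 0.12 kg. Origin: centre of its underside; x along its length, z up. Starts in the lower layer of the stack, on a fixed plywood board (170 x 120 mm, top 15 mm above the table), beside and parallel to the other lower bar, 80 mm between centre lines.
- blank_green: Dark brown wooden bar 150 x 34 x 34 mm, the last 15 mm at both ends dipped in green wax; about 0.12 kg. Origin: centre of its underside; x along its length, z up. Starts in the upper layer of the stack, crosswise on the two lower bars, beside and parallel to the other upper bar, 80 mm between centre lines.
- blank_yellow: Mid-brown wooden bar 150 x 34 x 34 mm, the last 15 mm at both ends dipped in yellow wax; about 0.12 kg. Origin: centre of its underside; x along its length, z up. Starts in the upper layer of the stack, crosswise on the two lower bars, beside and parallel to the other upper bar, 80 mm between centre lines.
- rack_red: Red fixed rack: board 190 x 80 x 12 mm on the table. Origin: centre of its underside; x along its length, z up. The bar lies along x on it (12 mm above origin) between end stops (inner faces x = +-85 mm, tops at 34 mm) and four 10 mm dowels (x = +-55, y = +-32 mm, tops at 36 mm): 10 mm play each way. The middle of the long sides is open for fingers.
- rack_blue: Blue fixed rack: board 190 x 80 x 12 mm on the table. Origin: centre of its underside; x along its length, z up. The bar lies along x on it (12 mm above origin) between end stops (inner faces x = +-85 mm, tops at 34 mm) and four 10 mm dowels (x = +-55, y = +-32 mm, tops at 36 mm): 10 mm play each way. The middle of the long sides is open for fingers.
- rack_green: Green fixed rack: board 190 x 80 x 12 mm on the table. Origin: centre of its underside; x along its length, z up. The bar lies along x on it (12 mm above origin) between end stops (inner faces x = +-85 mm, tops at 34 mm) and four 10 mm dowels (x = +-55, y = +-32 mm, tops at 36 mm): 10 mm play each way. The middle of the long sides is open for fingers.
- rack_yellow: Yellow fixed rack: board 190 x 80 x 12 mm on the table. Origin: centre of its underside; x along its length, z up. The bar lies along x on it (12 mm above origin) between end stops (inner faces x = +-85 mm, tops at 34 mm) and four 10 mm dowels (x = +-55, y = +-32 mm, tops at 36 mm): 10 mm play each way. The middle of the long sides is open for fingers.
- oil: Amber glass bottle with paper label and black cap, 52 mm diameter, 130 mm tall, standing loose on the table. To be left standing. Origin: centre of its underside, z up.
- vase: Finished turned vase of dark wood, 58 mm at its widest, 115 mm tall, standing loose on the table. To be left standing. Origin: centre of its underside, z up.
Things that resemble listed ones, but are neither listed nor needed, are in the scene too. What is shaped like the blank_green but pink is not meant. What is shaped like the vase but green is not meant.

How it is judged:
At the end, for the whole second after the job is handed in: Each blank lies released and at rest in the rack of its own colour, flat on the board (height within 4 mm), within 14 mm of the rack's centre along and across it and along the rack within 0.25 rad, either way round; bottle and vase stand upright (within 0.2 rad), within 40 mm of where they were (x of blank_red in the frame of rack_red between -0.014 and 0.014 m and y of blank_red in the frame of rack_red between -0.014 and 0.014 m and z of blank_red in the frame of rack_red between 0.008 and 0.016 m and angle between the x axis of blank_red and the x axis of rack_red, either way round below 0.25 rad and angle between each of blank_red, blank_blue, blank_green, blank_yellow's own z axis and vertical below 0.1 rad and linear speed of each of blank_red, blank_blue, blank_green, blank_yellow below 0.02 m/s and x of blank_blue in the frame of rack_blue between -0.014 and 0.014 m and y of blank_blue in the frame of rack_blue between -0.014 and 0.014 m and z of blank_blue in the frame of rack_blue between 0.008 and 0.016 m and angle between the x axis of blank_blue and the x axis of rack_blue, either way round below 0.25 rad and x of blank_green in the frame of rack_green between -0.014 and 0.014 m and y of blank_green in the frame of rack_green between -0.014 and 0.014 m and z of blank_green in the frame of rack_green between 0.008 and 0.016 m and angle between the x axis of blank_green and the x axis of rack_green, either way round below 0.25 rad and x of blank_yellow in the frame of rack_yellow between -0.014 and 0.014 m and y of blank_yellow in the frame of rack_yellow between -0.014 and 0.014 m and z of blank_yellow in the frame of rack_yellow between 0.008 and 0.016 m and angle between the x axis of blank_yellow and the x axis of rack_yellow, either way round below 0.25 rad and angle between each of oil, vase's own z axis and vertical below 0.2 rad and distance of each of oil, vase from where it was at the start of the episode below 0.04 m); the robot touches nothing.
It fails at once if a blank tumbled or rolled over (tilted more than 0.6 rad) (angle between any of blank_red, blank_blue, blank_green, blank_yellow's own z axis and vertical above 0.6 rad).
It fails at once if the bottle was knocked over or pushed more than 40 mm (angle between oil's own z axis and vertical above 0.5 rad or distance of oil from where it was at the start of the episode above 0.04 m).
It fails at once if the vase was knocked over or pushed more than 40 mm (angle between vase's own z axis and vertical above 0.5 rad or distance of vase from where it was at the start of the episode above 0.04 m).
It fails at once if a lower blank was moved (over 50 mm) while an upper one was still on the stack (within 30 mm of its start) (distance of any of blank_red, blank_blue from where it was at the start of the episode above 0.05 m and distance of any of blank_green, blank_yellow from where it was at the start of the episode below 0.03 m).
It also fails if it takes over 120 s, if anything falls off the work surface, if the arm or the gripper's body presses on something with over 40 N, if the wrist force passes 120 N, or if a joint passes its speed limit or range.

## Working session

There is one attempt and no reset: what is moved stays moved. The work goes in short steps, Python scripts to look and compute and a shell command to move; the robot and the scene stay as the last step left them, time stands still between calls to the robot, and variables do not carry over. Pictures are saved under pics/ and viewed, at most 17 in all, crops included, and the job is handed in when it is done.

```bash
mkdir -p pics; ls; cat > h.py <<'E'
import numpy as np, cv2
from rig import monitor, cams, job
def grab(n,save=None):
    f=cams.grab_frame(n); 
    if save: cv2.imwrite('pics/'+save,cv2.cvtColor(f['image'],cv2.COLOR_RGB2BGR))
    return f
def plane(f,uv,z):
    F=240/np.tan(np.radians(f['fov_y'])/2); T=np.array(f['cam_to_world'])
    uv=np.atleast_2d(uv).astype(float)
    d=np.c_[(uv[:,0]-f['cx'])/F,(uv[:,1]-f['cy'])/F,np.ones(len(uv))]@T[:3,:3].T
    return T[:3,3]+d*((z-T[2,3])/d[:,2])[:,None]
E
python3 - <<'E'
from h import *
for n in('scene','side','wrist'):
    f=grab(n,n+'0.png'); print(n,f['fov_y'],f['cx'],f['cy'],np.round(f['cam_to_world'],3).tolist())
print(monitor.get_state())
E
```

```text
pics
scene 42.23115277839208 324.2082559057917 237.78635052438568 [[-0.852, 0.34, -0.398, 1.038], [0.523, 0.531, -0.667, 0.789], [-0.016, -0.776, -0.63, 0.796], [0.0, 0.0, 0.0, 1.0]]
side 50.02209294548576 328.33562880449495 237.92571779923773 [[-0.998, -0.057, 0.04, 0.545], [-0.066, 0.591, -0.804, 0.786], [0.022, -0.804, -0.594, 0.631], [0.0, 0.0, 0.0, 1.0]]
wrist 63.87793638666846 316.85419855035406 235.61330532708945 [[0.235, 0.935, 0.266, 0.079], [0.972, -0.226, -0.065, 0.649], [-0.0, 0.273, -0.962, 0.383], [0.0, 0.0, 0.0, 1.0]]
{'time_s': 0.15, 'joints': array([ 1.25038020e+00,  1.24380137e-01,  1.65134109e+00,  5.48496213e-08,
        1.36752293e+00, -8.25781345e-02]), 'qvel': array([ 1.74003467e-03, -6.43673559e-04, -5.12687861e-03, -1.51877895e-05,
        2.13689923e-03,  6.55531802e-04]), 'joint_efforts': array([ 6.98398781e-04, -4.18187821e+01, -3.60473299e+01,  7.75041897e-02,
        4.68494010e-02, -8.74537818e-05]), 'ee_pos': array([0.15300222, 0.63123613, 0.22166471]), 'tcp_rot': array([-3.13994678e+00, -1.36276904e-04,  2.90375454e+00]), 'ft_force': array([ 0.45497387, -0.11487372, -0.08936399]), 'wrist_torque': array([-0.055937  , -0.01493839,  0.00679447]), 'grip_force': 0.0, 'gripper_width': 0.09501972014455987}
```

View pics/scene0.png

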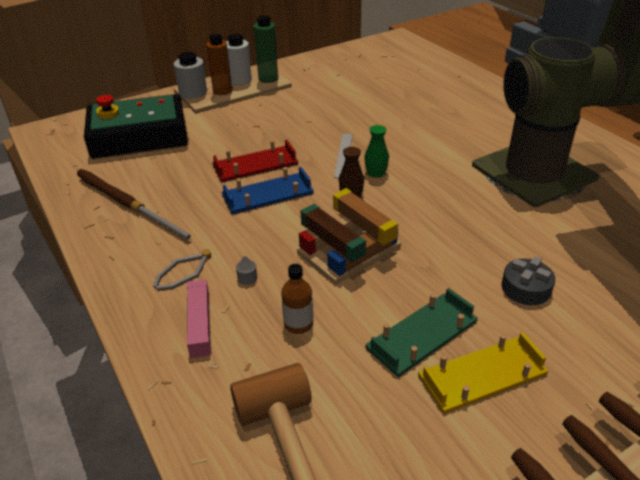

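View pics/side0.png

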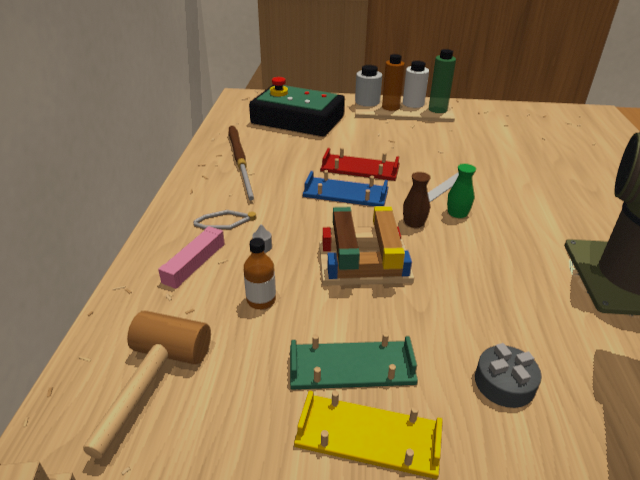

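The scene shows the stack at about (348,235), with the green upper bar at (333,233) and the yellow one at (365,217). The racks are red (256,162), blue (268,190), green (423,330) and yellow (483,372). The oil bottle is at (297,300) and the dark vase at (351,175). Decoys are the green vase (376,150) and the pink bar (198,318).

View pics/wrist0.png

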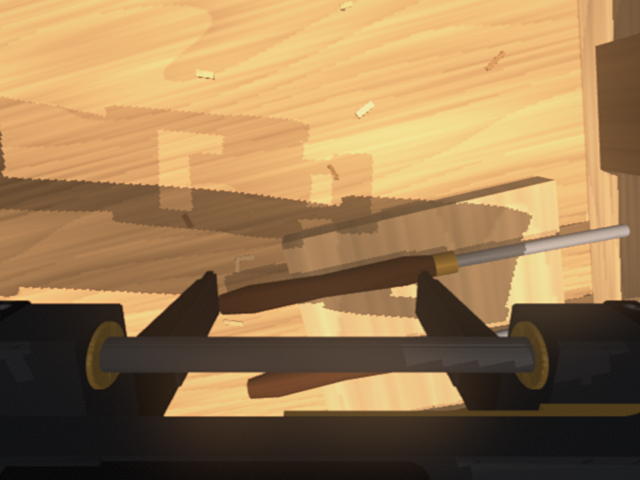

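```bash
cat >> h.py <<'E'
HUE={'red':((0,4),(176,179)),'blue':((105,125),),'green':((65,95),),'yellow':((24,33),)}
def mask(f,c,smin=150,vmin=40):
    h=cv2.cvtColor(f['image'],cv2.COLOR_RGB2HSV); m=0
    for a,b in HUE[c]: m=m|cv2.inRange(h,(a,smin,vmin),(b,255,255))
    return m
def blobs(f,c,amin=40,**k):
    n,l,s,ce=cv2.connectedComponentsWithStats(mask(f,c,**k))
    return [(s[i].tolist(),ce[i].round(1).tolist(),l==i) for i in range(1,n) if s[i][4]>amin]
E
python3 - <<'E'
from h import *
F={n:cams.grab_frame(n) for n in('scene','side')}
for n,f in F.items():
  for c in HUE:
    for s,ce,m in blobs(f,c): 
        p=plane(f,ce,.012)[0]; print(n,c,s,ce,p.round(3)[:2])
f=F['side']
for nm,uv in dict(vase=(417,222),oil=(260,302)).items(): print(nm,plane(f,uv,0)[0].round(3))
E
```

```text
scene red [96, 95, 17, 12, 150] [104.2, 100.0] [ 0.741 -0.89 ]
scene red [213, 141, 84, 40, 1436] [254.6, 162.6] [ 0.534 -0.368]
scene red [300, 232, 16, 22, 235] [307.0, 242.1] [ 0.579 -0.047]
scene blue [223, 168, 89, 44, 1616] [266.9, 192.2] [ 0.566 -0.244]
scene blue [328, 251, 17, 22, 148] [336.9, 259.7] [0.558 0.03 ]
scene green [371, 127, 13, 8, 78] [377.6, 130.4] [ 0.204 -0.335]
scene green [366, 139, 21, 32, 277] [376.7, 154.5] [ 0.273 -0.241]
scene yellow [334, 188, 17, 10, 79] [341.9, 192.3] [ 0.428 -0.154]
scene yellow [380, 221, 17, 10, 92] [387.8, 225.4] [ 0.413 -0.004]
scene yellow [522, 333, 23, 25, 84] [532.9, 345.2] [0.401 0.382]
scene yellow [425, 338, 116, 72, 3650] [480.1, 372.1] [0.512 0.378]
side red [272, 77, 13, 9, 102] [278.1, 80.8] [ 0.819 -0.944]
side red [321, 149, 78, 31, 1223] [359.6, 166.4] [ 0.529 -0.361]
side red [323, 228, 8, 23, 175] [326.3, 239.0] [ 0.591 -0.049]
side blue [303, 172, 84, 34, 1486] [345.1, 191.3] [ 0.56  -0.238]
side blue [402, 251, 9, 25, 139] [406.3, 264.4] [0.433 0.018]
side blue [328, 253, 9, 26, 209] [331.8, 265.2] [0.575 0.033]
side green [448, 164, 27, 54, 981] [461.2, 192.3] [ 0.29  -0.261]
side yellow [374, 206, 18, 5, 86] [382.4, 208.1] [ 0.475 -0.175]
side yellow [384, 248, 21, 7, 126] [393.4, 250.7] [ 0.456 -0.023]
side yellow [295, 391, 144, 84, 6438] [367.9, 432.6] [0.505 0.382]
side yellow [434, 417, 8, 41, 216] [438.0, 437.5] [0.411 0.381]
vase [ 0.4   -0.145  0.   ]
oil [0.695 0.132 0.   ]
```

The wrist view shows only table, chisels and the fingertips at (210,280) and (430,280). Objects below the TCP appear just above that row, so I'll hover over the rack pairs and the stack with it.

```bash
cat >> h.py <<'E'
def go(x,y,z,yaw,verbose=True):
    "shift (cm, tool axes) and turn from the present pose to the given one"
    from scipy.spatial.transform import Rotation as R
    s=monitor.get_state(); r=R.from_euler('xyz',s['tcp_rot'])
    d=r.inv().apply(np.array([x,y,z])-s['ee_pos'])*100
    t=-((yaw-s['tcp_rot'][2]+np.pi/2)%np.pi-np.pi/2)
    print('shift',d.round(2),'turn',round(t,3),'| t',round(s['time_s'],1),'at',s['ee_pos'].round(4),s['tcp_rot'].round(3),'w',round(s['gripper_width'],4),'j',s['joints'].round(2))
E
python3 - <<'E'
from h import *
f=cams.grab_frame('side'); print(plane(f,[(382.4,208.1),(393.4,250.7)],.083))
go(.56,.33,.32,np.pi)
E
```

```text
[[ 0.48316321 -0.0647499   0.083     ]
 [ 0.46654638  0.0700318   0.083     ]]
shift [-46.65 -19.73  -9.77] turn -0.238 | t 0.3 at [0.1531 0.6315 0.2222] [-3.141 -0.     2.904] w 0.0953 j [ 1.25  0.12  1.65  0.    1.37 -0.08]
```

```bash
python3 -m inch '{"moves": [[-4,-1.5,-2,0,9],[-8,-3,-4,0,9],[-12,-5,-6,0,9],[-16,-7,-8,-0.1,9],[-20,-9,-10,-0.2,9]]}' 20
python3 -m inch '{"moves": [[-4,-1.5,0,0,9],[-8,-3,0,0,9],[-12,-5,0,0,9],[-16,-7,0,0,9],[-20,-9,0,0,9]]}'
python3 - <<'E'
from h import *
go(.56,.33,.32,np.pi)
E
```

```text
time_s: 0.8
ee_pos: [0.3273, 0.4958, 0.3235]
tcp_rot: [3.141, 0.0, 3.108]
ft_force: [-0.2, -0.2, 0.4]
gripper_width: 0.0898
grip_force: 0.0
time_s: 1.3
ee_pos: [0.5242, 0.3985, 0.3227]
tcp_rot: [3.141, 0.0, 3.104]
ft_force: [-0.0, 0.0, -0.6]
gripper_width: 0.0902
grip_force: 0.0
shift [-3.83 -6.71  0.27] turn -0.038 | t 1.3 at [0.5242 0.3985 0.3227] [3.141 0.    3.104] w 0.0902 j [ 0.57  0.1   1.51  0.    1.53 -0.96]
```

```bash
python3 -m inch '{"moves": [[-2,-3,0,0,9],[-4,-6.5,0,0,9],[-4,-6.5,0,0,9],[-4,-6.5,0,0,9]]}'
python3 - <<'E'
from h import *
f=grab('wrist','wgy.png')
for c in('green','yellow'):
    for s,ce,m in blobs(f,c,200,smin=100): print(c,s,ce,plane(f,ce,.012)[0].round(3))
go(.56,.33,.32,np.pi)
E
```

```text
time_s: 1.7
ee_pos: [0.5606, 0.3325, 0.3225]
tcp_rot: [3.141, -0.0, 3.102]
ft_force: [-0.0, 0.4, 0.9]
gripper_width: 0.0901
grip_force: 0.0
green [207, 86, 58, 51, 1350] [233.1, 110.4] [0.463 0.239 0.012]
green [61, 181, 32, 34, 567] [74.8, 196.1] [0.556 0.034 0.012]
yellow [33, 101, 28, 39, 630] [46.6, 120.2] [0.465 0.02  0.012]
yellow [315, 116, 25, 66, 888] [326.0, 149.4] [0.511 0.346 0.012]
yellow [311, 171, 57, 50, 1154] [339.8, 202.4] [0.576 0.361 0.012]
shift [-0.   -0.34  0.26] turn -0.038 | t 1.8 at [0.5601 0.3334 0.3226] [ 3.141 -0.     3.104] w 0.09 j [ 0.45  0.09  1.53  0.    1.53 -1.08]
```

View pics/wgy.png

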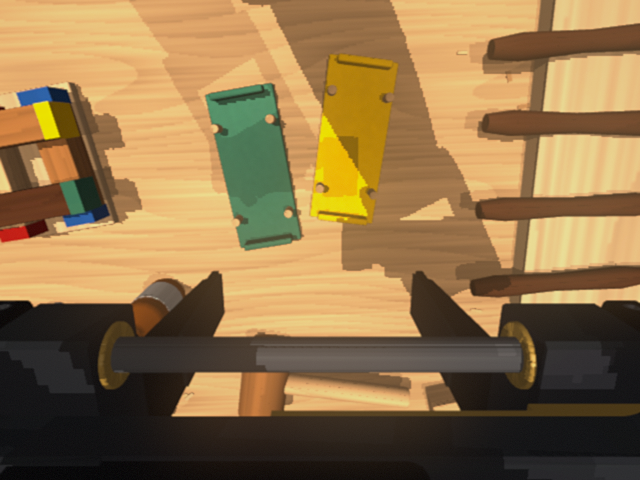

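The wrist view shows the green rack with dowels at (216,129), (271,119), (288,213) and (239,222), and the yellow rack with dowels at (333,91), (387,98), (371,192) and (321,187). The stack is at the left, around (40,170).

```bash
cat >> h.py <<'E'
def rackfit(f,pts,z=.034):
    p=plane(f,pts,z)[:,:2]; c=p.mean(0)
    q=np.array(sorted((p-c).tolist()))   # two low x, two high x
    d=q[2:].mean(0)-q[:2].mean(0)
    e=sorted(p.tolist(),key=lambda a:a[1]); e=np.array(e)
    print('dowel ctr',c.round(4),'yaw',round(np.arctan2(d[1],d[0]),3),'len',round(np.hypot(*d),4),'wid',[round(float(np.hypot(*(q[1]-q[0]))),4),round(float(np.hypot(*(q[3]-q[2]))),4)])
def boardfit(f,c,poly,z=.012,**k):
    m=mask(f,c,**k); w=np.zeros_like(m); cv2.fillPoly(w,[np.array(poly)],255)
    m=cv2.morphologyEx(m&w,cv2.MORPH_CLOSE,np.ones((5,5)))
    r=cv2.minAreaRect(cv2.findNonZero(m)); b=plane(f,cv2.boxPoints(r),z)[:,:2]
    s=b-np.roll(b,1,0); L=np.linalg.norm(s,axis=1); d=s[L.argmax()]
    print('board',c,b.mean(0).round(4),'yaw',round(np.arctan(d[1]/d[0]),3),L.round(3))
E
python3 - <<'E'
from h import *
f=grab('wrist')
rackfit(f,[(216,129),(271,119),(288,213),(239,222)])
rackfit(f,[(333,91),(387,98),(371,192),(321,187)])
HUE['green']=((60,100),);HUE['yellow']=((20,35),)
boardfit(f,'green',[(195,75),(290,75),(308,255),(230,255)],smin=70,vmin=15)
boardfit(f,'yellow',[(318,45),(405,55),(380,230),(304,222)],smin=170,vmin=15)
HUE['green']=((60,100),)
go(.56,-.33,.32,np.pi)
E
```

```text
dowel ctr [0.5325 0.2616] yaw 0.131 len 0.1092 wid [0.0632, 0.0602]
dowel ctr [0.5043 0.377 ] yaw -0.163 len 0.106 wid [0.0601, 0.0592]
board green [0.5341 0.2574] yaw 0.079 [0.192 0.077 0.19  0.086]
board yellow [0.5065 0.3779] yaw -0.12 [0.087 0.193 0.078 0.194]
shift [ -2.48 -66.34   0.24] turn -0.037 | t 1.8 at [0.5598 0.3339 0.3227] [ 3.141 -0.     3.105] w 0.09 j [ 0.46  0.09  1.53  0.    1.53 -1.08]
```

```bash
python3 -m inch '{"moves": [[-0.5,-5,0,0,9],[-1,-10,0,0,9],[-1.5,-15,0,0,9],[-1.5,-20,0,0,9],[-1.5,-25,0,0,9]]}'
python3 -m inch '{"moves": [[-0.5,-4,0,0,9],[-1,-8,0,0,9],[-1.5,-10,0,0,9],[-1.5,-10,0,0,9],[-1.5,-10,0,0,9]]}'
python3 - <<'E'
from h import *
f=grab('wrist','wst.png')
go(.58,0,.32,np.pi)
E
```

```text
time_s: 2.3
ee_pos: [0.5653, 0.0833, 0.3229]
tcp_rot: [3.141, 0.001, 3.107]
ft_force: [0.8, -0.2, -0.1]
gripper_width: 0.0902
grip_force: 0.0
time_s: 2.8
ee_pos: [0.577, -0.0158, 0.3227]
tcp_rot: [3.141, -0.0, 3.105]
ft_force: [0.1, -0.5, -0.4]
gripper_width: 0.0905
grip_force: 0.0
shift [-0.24  1.55  0.27] turn -0.036 | t 2.9 at [ 0.577  -0.0154  0.3227] [3.141 0.    3.106] w 0.0902 j [-0.12 -0.08  1.69  0.    1.53 -1.65]
```

View pics/wst.png

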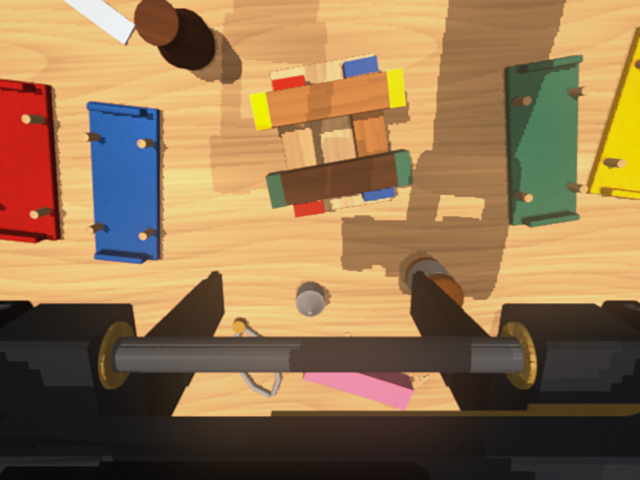

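The wrist view shows the yellow bar centred near (328,100) and the green bar near (340,180). The red lower bar is on the left, with ends at (290,82) and (309,208), and the blue one is on the right at (360,66) and (380,194). The blue rack dowels are at (93,137), (142,143), (97,229) and (146,236). The vase is at (180,35).

```bash
python3 - <<'E'
from h import *
f=grab('wrist')
HUE['green']=((60,100),);HUE['yellow']=((22,33),)
for c in HUE:
    z={'green':.083,'yellow':.083}.get(c,.049)
    for s,ce,m in blobs(f,c,60,smin=80): 
        if 230<ce[0]<430 and ce[1]<230:
            b=cv2.boxPoints(cv2.minAreaRect(cv2.findNonZero(m.astype(np.uint8))))
            print(c,s,ce,plane(f,ce,z)[0].round(4), plane(f,b,z)[:,:2].round(3).tolist())
print('bar corners Y',plane(f,[(251,95),(268,131),(407,106),(403,69)],.083).round(4)[:,:2].tolist())
print('bar corners G',plane(f,[(267,174),(274,208),(411,183),(409,150)],.083).round(4)[:,:2].tolist())
rackfit(f,[(91,137),(142,143),(97,229),(146,236)])
rackfit(f,[(522,101),(576,91),(577,187),(522,198)])
E
```

```text
red [272, 76, 33, 14, 291] [288.0, 82.5] [ 0.4553 -0.041   0.049 ] [[0.453, -0.058], [0.449, -0.025], [0.458, -0.024], [0.462, -0.057]]
red [294, 201, 30, 15, 317] [308.5, 208.2] [ 0.5912 -0.025   0.049 ] [[0.586, -0.042], [0.583, -0.01], [0.596, -0.008], [0.599, -0.041]]
blue [344, 57, 34, 20, 473] [359.9, 66.3] [0.4422 0.035  0.049 ] [[0.438, 0.017], [0.433, 0.05], [0.447, 0.053], [0.452, 0.019]]
blue [363, 188, 31, 13, 262] [378.1, 194.0] [0.5776 0.055  0.049 ] [[0.575, 0.037], [0.57, 0.071], [0.58, 0.073], [0.585, 0.039]]
yellow [271, 68, 33, 11, 200] [287.7, 72.7] [ 0.45   -0.0386  0.083 ] [[0.449, -0.056], [0.445, -0.024], [0.451, -0.023], [0.456, -0.055]]
yellow [386, 68, 20, 41, 652] [395.6, 87.6] [0.4672 0.066  0.083 ] [[0.45, 0.056], [0.449, 0.072], [0.485, 0.077], [0.486, 0.06]]
yellow [249, 91, 23, 40, 624] [260.0, 110.3] [ 0.4836 -0.068   0.083 ] [[0.468, -0.078], [0.465, -0.062], [0.5, -0.057], [0.503, -0.074]]
yellow [206, 191, 61, 12, 209] [236.9, 196.4] [ 0.5687 -0.0989  0.083 ] [[0.568, -0.132], [0.562, -0.068], [0.569, -0.068], [0.574, -0.132]]
bar corners Y [[0.469, -0.0757], [0.5036, -0.0615], [0.4847, 0.0776], [0.4506, 0.0728]]
bar corners G [[0.5465, -0.0655], [0.5826, -0.0607], [0.5612, 0.0839], [0.5274, 0.0808]]
dowel ctr [ 0.5619 -0.2464] yaw -0.122 len 0.1093 wid [0.0572, 0.0588]
dowel ctr [0.5319 0.2521] yaw 0.133 len 0.1089 wid [0.0589, 0.0641]
```

```bash
python3 -m inch '{"moves": [[3,0.4,3,0.15,6.5],[6,0.8,6,0.3,6.5],[9,1,9,0.45,6.5],[10.2,1.2,12,0.6,6.5],[10.2,1.2,15,0.74,6.5]]}'
python3 -m inch '{"moves": [[0,0,0,0.15,6.5],[0,0,0,0.3,6.5],[0,0,0,0.45,6.5],[0,0,0,0.6,6.5],[0,0,0,0.67,6.5]]}'
python3 - <<'E'
from h import *
go(.476,.001,.062,1.693)
f=grab('side','s1.png')
E
```

```text
time_s: 3.4
ee_pos: [0.4741, 0.0007, 0.1718]
tcp_rot: [3.141, 0.0, 2.361]
ft_force: [0.2, -0.2, -0.5]
gripper_width: 0.0651
grip_force: 0.0
time_s: 3.9
ee_pos: [0.4755, 0.0003, 0.1728]
tcp_rot: [3.141, -0.0, 1.692]
ft_force: [-0.8, 1.0, 0.2]
gripper_width: 0.0651
grip_force: 0.0
shift [ 0.06  0.05 11.08] turn -0.001 | t 3.9 at [4.755e-01 3.000e-04 1.728e-01] [ 3.141 -0.     1.692] w 0.0651 j [-0.11 -0.24  2.08  0.    1.3  -0.23]
```

```bash
python3 - <<'E'
from h import *
f=grab('wrist','w2.png')
E
```

```text
(no output)
```

View pics/w2.png

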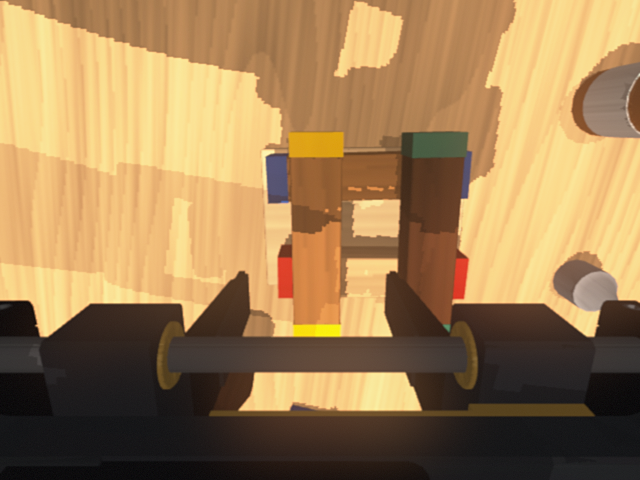

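Seen close up, the yellow bar runs straight up the picture at column 317, midway between the fingers at 248 and 388. The green bar at column 433 is clear of the right finger. I'll descend and grip.

```bash
python3 -m inch '{"moves": [[0,0,4,0,6.5],[0,0,8,0,6.5],[0,0,10,0,6.5],[0,0,11,0,6.5],[0,0,11,0,6.5]]}'
python3 -m inch '{"moves": [[0,0,0,0,2.5],[0,0,0,0,2.5],[0,0,0,0,2.5],[0,0,0,0,2.5],[0,0,0,0,2.5]]}' 25
python3 -m inch '{"moves": [[0,0,-2,0,2.5],[0,0,-5,0,2.5],[0,0,-9,0,2.5],[0,0,-13,0,2.5],[0,0,-14,0,2.5]]}' 25
python3 - <<'E'
from h import *
f=grab('side','s2.png')
go(.505,.3785,.2,2.99)
E
```

```text
time_s: 4.5
ee_pos: [0.4746, -0.0005, 0.0615]
tcp_rot: [-3.139, -0.001, 1.696]
ft_force: [-0.4, 0.3, -0.2]
gripper_width: 0.0646
grip_force: 0.0
time_s: 5.0
ee_pos: [0.476, -0.0012, 0.0634]
tcp_rot: [3.14, 0.0, 1.694]
ft_force: [-0.4, -0.6, 2.6]
gripper_width: 0.0338
grip_force: 25.0
time_s: 5.5
ee_pos: [0.4781, -0.0014, 0.2081]
tcp_rot: [3.133, 0.002, 1.694]
ft_force: [0.4, 0.8, -1.0]
gripper_width: 0.0338
grip_force: 25.0
shift [37.37  7.35  0.73] turn -1.296 | t 5.5 at [ 0.4779 -0.0014  0.2075] [3.134e+00 2.000e-03 1.694e+00] w 0.0339 j [-0.12 -0.27  2.04  0.    1.35 -0.24]
```

View pics/s2.png

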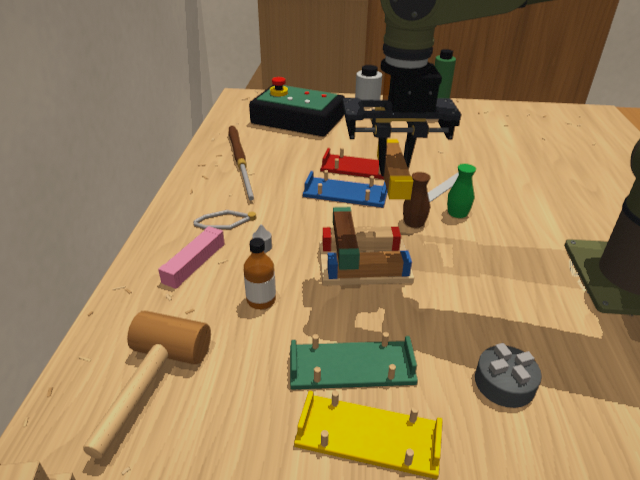

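The side view shows the yellow bar held level above the stack, with the remaining three bars undisturbed. I'll carry it over the yellow rack.

```bash
python3 -m inch '{"moves": [[4,0.8,0,-0.14,2.5],[8,1.6,0,-0.28,2.5],[12,2.4,0,-0.42,2.5],[16,3.1,0,-0.56,2.5],[20,3.9,0,-0.7,2.5]]}'
python3 - <<'E'
from h import *
go(.505,.3785,.1,2.99)
E
```

```text
time_s: 6.05
ee_pos: [0.4884, 0.2034, 0.1999]
tcp_rot: [-3.138, -0.002, 2.4]
ft_force: [-0.4, 0.6, -1.7]
gripper_width: 0.0341
grip_force: 25.0
shift [10.59 14.06  9.96] turn -0.59 | t 6.0 at [0.4884 0.2034 0.1999] [-3.138e+00 -2.000e-03  2.400e+00] w 0.0341 j [ 0.29 -0.13  1.94 -0.    1.33 -0.54]
```

```bash
python3 -m inch '{"moves": [[2.5,3.5,0,-0.14,2.5],[5,7,1,-0.28,2.5],[7.5,10.5,3,-0.42,2.5],[10,13.5,5,-0.56,2.5],[10.6,14.1,7,-0.59,2.5]]}'
python3 -m inch '{"moves": [[0,0,2,0,2.5],[0,0,2,0,2.5]]}'
python3 - <<'E'
from h import *
f=grab('scene','c3.png'); f=grab('side'); 
i=cv2.cvtColor(f['image'],cv2.COLOR_RGB2BGR)[340:480,260:480]; cv2.imwrite('pics/s3.png',cv2.resize(i,None,fx=3,fy=3))
go(.505,.3785,.03,2.99)
E
```

```text
time_s: 6.55
ee_pos: [0.5064, 0.3804, 0.1289]
tcp_rot: [-3.14, -0.003, 2.99]
ft_force: [0.1, -1.1, -1.4]
gripper_width: 0.0341
grip_force: 25.0
time_s: 6.75
ee_pos: [0.5042, 0.3759, 0.1058]
tcp_rot: [-3.134, -0.008, 2.985]
ft_force: [-0.1, -0.5, -1.5]
gripper_width: 0.0338
grip_force: 25.0
shift [0.18 0.16 8.05] turn -0.006 | t 6.8 at [0.5068 0.3768 0.1105] [-3.139e+00 -3.000e-03  2.984e+00] w 0.0338 j [ 0.55  0.18  1.79 -0.    1.18 -0.86]
```

View pics/s3.png

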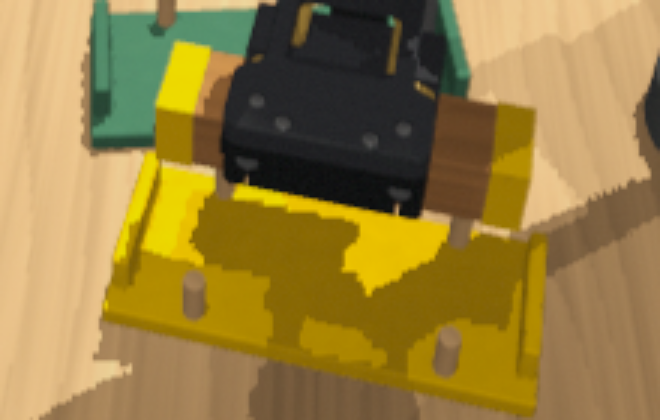

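The enlarged side view shows the bar parallel above the yellow rack. I'll check the along-axis centring with rays, using bar lower front corners (158,160) and (526,228) and near dowel tops (193,275) and (448,335).

```bash
python3 - <<'E'
from h import *
f=grab('side'); s=monitor.get_state(); print(s['ee_pos'],s['tcp_rot'])
q=lambda p:np.array(p)/3+[260,340]
b=plane(f,q([(158,160),(526,228)]),s['ee_pos'][2]-.013); d=plane(f,q([(193,275),(448,335)]),.036)
print('bar front',b.round(4),'mid',b.mean(0).round(4)); print('dowels',d.round(4),'mid',d.mean(0).round(4))
a=-.155; u=np.array([np.cos(a),np.sin(a)]);n=np.array([-u[1],u[0]])
print('rack ctr',(d.mean(0)[:2]-.032*n).round(4),'bar ctr',(b.mean(0)[:2]-.017*n).round(4), 'angles',[np.arctan((v[0]-v[1])[1]/(v[0]-v[1])[0]).round(3) for v in(b,d)])
E
```

```text
[0.50775776 0.3772075  0.11220432] [-3.14098659e+00 -6.82288251e-04  2.98340120e+00]
bar front [[0.5791 0.3898 0.0992]
 [0.4305 0.41   0.0992]] mid [0.5048 0.3999 0.0992]
dowels [[0.5628 0.4004 0.036 ]
 [0.4547 0.4198 0.036 ]] mid [0.5087 0.4101 0.036 ]
rack ctr [0.5038 0.3785] bar ctr [0.5022 0.3831] angles [np.float64(-0.135), np.float64(-0.177)]
```

```bash
python3 -m inch '{"moves": [[0.2,0.1,2.5,0,2.5],[0.2,0.1,5,-0.02,2.5],[0.2,0.1,7,-0.02,2.5],[0.2,0.1,8,-0.02,2.5],[0.2,0.1,8.4,-0.02,2.5]]}'
python3 -m inch '{"moves": [[0,0,0,0,2.5],[0,0,0.1,0,2.5],[0,0,0.1,0,2.5]]}'
```

```text
time_s: 7.4
ee_pos: [0.5062, 0.3785, 0.0285]
tcp_rot: [-3.141, -0.0, 3.003]
ft_force: [-0.5, 0.2, -1.3]
gripper_width: 0.0342
grip_force: 25.0
time_s: 7.7
ee_pos: [0.5069, 0.3794, 0.029]
tcp_rot: [3.14, 0.002, 3.004]
ft_force: [-0.5, 0.8, -1.1]
gripper_width: 0.0337
grip_force: 25.0
```

```bash
python3 -m inch '{"moves": [[0,0,0.15,0,2.5],[0,0,0.3,0,2.5],[0,0,0.3,0,2.5]]}'
python3 -m inch '{"moves": [[0,0,0.3,0,5.5],[0,0,0.3,0,5.5],[0,0,0.3,0,5.5],[0,0,0,0,5.5],[0,0,-3,0,5.5]]}'
python3 -m inch '{"moves": [[0,0,-4,0,6.5],[0,0,-8,0,6.5],[0,0,-12,0,6.5],[0,0,-16,0,6.5],[0,0,-17,0,6.5]]}'
python3 - <<'E'
from h import *
f=grab('wrist','w4.png')
go(.555,.009,.2,1.693)
E
```

```text
time_s: 8.0
ee_pos: [0.5067, 0.3793, 0.0264]
tcp_rot: [3.141, 0.001, 3.004]
ft_force: [-2.8, -1.2, 5.8]
gripper_width: 0.034
grip_force: 25.0
time_s: 8.5
ee_pos: [0.5031, 0.377, 0.0505]
tcp_rot: [-3.136, -0.007, 3.004]
ft_force: [0.1, 0.1, -0.5]
gripper_width: 0.055
grip_force: 0.0
time_s: 9.0
ee_pos: [0.5083, 0.3803, 0.2316]
tcp_rot: [3.135, 0.008, 3.004]
ft_force: [1.4, -0.0, 0.4]
gripper_width: 0.0651
grip_force: 0.0
shift [ -9.72 -36.14   2.93] turn 1.311 | t 9.1 at [0.5081 0.3802 0.2308] [3.136 0.007 3.004] w 0.0649 j [ 0.56  0.08  1.68  0.    1.37 -0.88]
```

View pics/w4.png

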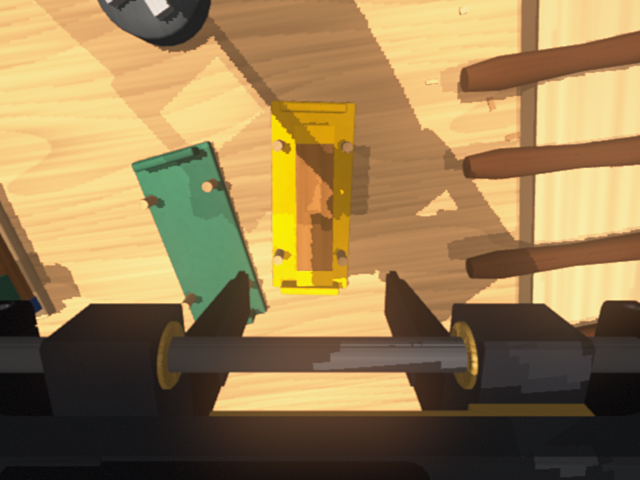

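The yellow bar lies centred in its rack, at (314,210) between the dowels. Next is the green bar.

```bash
python3 -m inch '{"moves": [[-1.2,-4.5,0,0.14,6.5],[-2.4,-9,0,0.28,6.5],[-3.6,-13.5,0,0.42,6.5],[-4.8,-18,0,0.56,6.5],[-6,-22.5,0,0.7,6.5]]}'
python3 - <<'E'
from h import *
go(.555,.0095,.175,1.693)
E
```

```text
time_s: 9.55
ee_pos: [0.5335, 0.1459, 0.2222]
tcp_rot: [-3.139, -0.002, 2.298]
ft_force: [0.6, -0.8, 1.1]
gripper_width: 0.0651
grip_force: 0.0
shift [-11.62  -7.46   4.72] turn 0.605 | t 9.6 at [0.5335 0.1459 0.2222] [-3.139e+00 -2.000e-03  2.298e+00] w 0.0651 j [ 0.17 -0.09  1.87 -0.    1.37 -0.56]
```

```bash
python3 -m inch '{"moves": [[-4,-2.5,0,0.14,6.5],[-8,-5,1.5,0.28,6.5],[-11.6,-7.5,3,0.42,6.5],[-11.6,-7.5,4.5,0.56,6.5],[-11.6,-7.5,4.5,0.605,6.5]]}'
python3 -m inch '{"moves": [[0,0,0,0,6.5],[0,0,0,0,6.5]]}'
python3 - <<'E'
from h import *
f=grab('wrist','w5.png')
go(.555,.0095,.0625,1.693)
E
```

```text
time_s: 10.05
ee_pos: [0.5538, 0.0099, 0.1743]
tcp_rot: [-3.133, -0.002, 1.692]
ft_force: [-0.1, 0.5, -0.9]
gripper_width: 0.0648
grip_force: 0.0
time_s: 10.25
ee_pos: [0.5559, 0.0115, 0.1784]
tcp_rot: [-3.14, -0.0, 1.7]
ft_force: [1.1, 0.7, 0.6]
gripper_width: 0.065
grip_force: 0.0
shift [-0.2  -0.14 11.65] turn 0.007 | t 10.3 at [0.5562 0.0116 0.179 ] [-3.141 -0.     1.7  ] w 0.0649 j [-0.08 -0.05  1.9  -0.    1.29 -0.2 ]
```

View pics/w5.png

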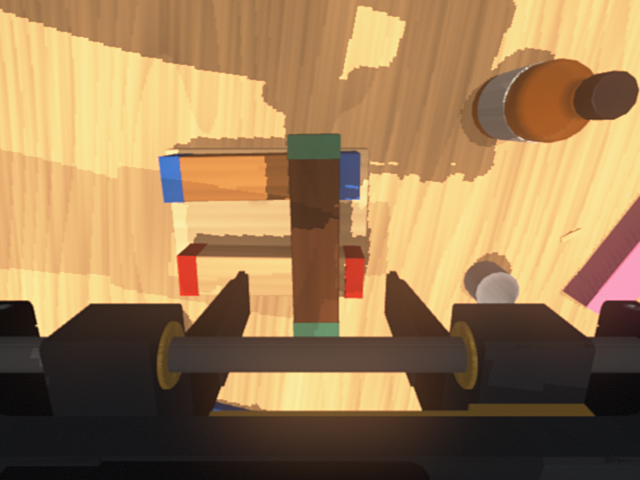

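The green bar on the stack (dark brown, green ends at (314,145) and (317,330)) is centred between the fingers. The oil bottle at (550,100) is clear. I'll grip and lift.

```bash
python3 -m inch '{"moves": [[-0.2,-0.1,4,0,6.5],[-0.2,-0.1,8,0,6.5],[-0.2,-0.1,10.5,0,6.5],[-0.2,-0.1,11.6,0,6.5],[-0.2,-0.1,11.6,0,6.5]]}'
python3 -m inch '{"moves": [[0,0,0,0,2.5],[0,0,0,0,2.5],[0,0,0,0,2.5],[0,0,0,0,2.5],[0,0,0,0,2.5]]}' 25
python3 -m inch '{"moves": [[0,0,-2,0,2.5],[0,0,-5,0,2.5],[0,0,-9,0,2.5],[0,0,-13,0,2.5],[0,0,-13,0,2.5]]}' 25
python3 - <<'E'
from h import *
go(.533,.2597,.18,3.27)
E
```

```text
time_s: 10.8
ee_pos: [0.5547, 0.0097, 0.0622]
tcp_rot: [-3.139, -0.001, 1.7]
ft_force: [0.4, -0.0, 0.3]
gripper_width: 0.0651
grip_force: 0.0
time_s: 11.3
ee_pos: [0.5562, 0.0092, 0.0645]
tcp_rot: [3.141, 0.0, 1.699]
ft_force: [-1.3, 0.6, 3.8]
gripper_width: 0.0335
grip_force: 25.0
time_s: 11.8
ee_pos: [0.5596, 0.009, 0.2012]
tcp_rot: [3.129, 0.003, 1.699]
ft_force: [1.0, -0.7, -0.3]
gripper_width: 0.0336
grip_force: 25.0
shift [25.21  0.54  2.06] turn 1.57 | t 11.8 at [0.5596 0.009  0.2012] [3.129e+00 3.000e-03 1.699e+00] w 0.0336 j [-0.08 -0.07  1.88  0.    1.31 -0.21]
```

```bash
python3 -m inch '{"moves": [[2.5,0,0,-0.14,2.5],[5,0.1,0,-0.28,2.5],[7.5,0.2,0,-0.42,2.5],[10,0.2,0,-0.56,2.5],[12.5,0.3,0,-0.7,2.5]]}'
python3 -m inch '{"moves": [[0,0,0,-0.14,2.5],[0,0,0,-0.28,2.5],[0,0,0,-0.42,2.5],[0,0,0,-0.56,2.5],[0,0,0,-0.7,2.5]]}'
python3 - <<'E'
from h import *
go(.533,.2597,.1,3.27)
E
```

```text
time_s: 12.3
ee_pos: [0.542, 0.1345, 0.1924]
tcp_rot: [-3.14, -0.001, 2.404]
ft_force: [0.2, -0.3, -0.8]
gripper_width: 0.0338
grip_force: 25.0
time_s: 12.8
ee_pos: [0.5422, 0.1336, 0.1924]
tcp_rot: [-3.141, -0.002, 3.105]
ft_force: [0.4, -0.2, -1.5]
gripper_width: 0.0338
grip_force: 25.0
shift [ 1.36 12.57  9.23] turn -0.165 | t 12.8 at [0.5422 0.1336 0.1924] [-3.141e+00 -2.000e-03  3.105e+00] w 0.0338 j [ 0.15 -0.06  1.89 -0.    1.31 -1.39]
```

```bash
python3 -m inch '{"moves": [[0.4,4,0,-0.08,2.5],[0.8,8,0,-0.165,2.5],[1.3,12.5,2,-0.165,2.5],[1.3,12.5,6,-0.165,2.5],[1.3,12.5,9.2,-0.165,2.5]]}'
python3 -m inch '{"moves": [[0,0,0,0,2.5],[0,0,0,0,2.5]]}'
python3 - <<'E'
from h import *
f=grab('side'); s=monitor.get_state(); go(.533,.2597,.03,3.27)
i=cv2.cvtColor(f['image'],cv2.COLOR_RGB2BGR)[270:410,260:460]; cv2.imwrite('pics/s6.png',cv2.resize(i,None,fx=4,fy=4))
E
```

```text
time_s: 13.3
ee_pos: [0.534, 0.2603, 0.0992]
tcp_rot: [-3.141, -0.001, -3.017]
ft_force: [0.2, -0.4, -1.0]
gripper_width: 0.0341
grip_force: 25.0
time_s: 13.5
ee_pos: [0.5345, 0.2588, 0.1009]
tcp_rot: [-3.141, -0.002, -3.02]
ft_force: [-0.0, 0.2, -0.2]
gripper_width: 0.0337
grip_force: 25.0
shift [0.28 0.09 7.27] turn -0.007 | t 13.6 at [0.5358 0.2591 0.1027] [ 3.141e+00  1.000e-03 -3.020e+00] w 0.0341 j [ 0.36  0.11  1.88  0.    1.15 -1.33]
```

View pics/s6.png

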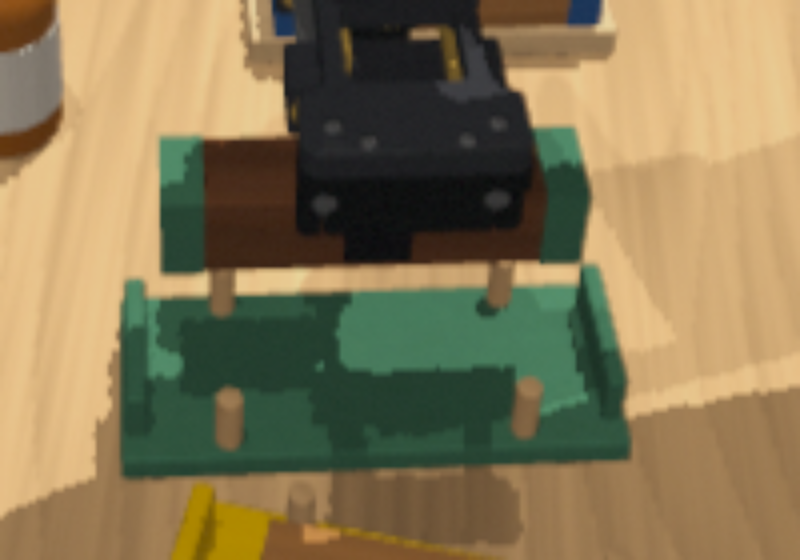

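The green bar is parallel above the green rack, with near dowel tops at (229,396) and (529,384) and bar lower corners at (165,270) and (580,262). I'll check with rays.

```bash
python3 - <<'E'
from h import *
f=grab('side'); s=monitor.get_state()
q=lambda p:np.array(p)/4+[260,270]
b=plane(f,q([(165,270),(580,262)]),s['ee_pos'][2]-.014); d=plane(f,q([(229,396),(529,384)]),.036)
for v,w in((b,.017),(d,.032)):
    e=v[0]-v[1]; a=np.arctan(e[1]/e[0]); a0=.13; print((v.mean(0)[:2]-w*np.array([-np.sin(a0),np.cos(a0)])).round(4),a.round(3),np.linalg.norm(e).round(4))
go(.533,.2597,.03,3.27)
E
```

```text
[0.5333 0.2659] 0.112 0.1468
[0.53   0.2612] 0.134 0.1098
shift [0.37 0.08 7.38] turn -0.007 | t 13.6 at [0.5366 0.2593 0.1038] [ 3.141e+00  3.000e-03 -3.020e+00] w 0.0338 j [ 0.36  0.11  1.88  0.    1.15 -1.33]
```

```bash
python3 -m inch '{"moves": [[0.3,0.1,2.5,0,2.5],[0.3,0.1,5,0,2.5],[0.3,0.1,6.5,0,2.5],[0.3,0.1,7.3,0,2.5],[0.3,0.1,7.3,0,2.5]]}'
python3 -m inch '{"moves": [[0,0,0,0,2.5],[0,0,0,0,2.5]]}'
```

```text
time_s: 14.1
ee_pos: [0.5321, 0.2595, 0.0286]
tcp_rot: [-3.141, -0.0, -3.02]
ft_force: [-0.4, -0.2, -1.2]
gripper_width: 0.0342
grip_force: 25.0
time_s: 14.3
ee_pos: [0.5332, 0.2601, 0.0302]
tcp_rot: [3.141, 0.003, -3.019]
ft_force: [0.6, 0.9, -1.4]
gripper_width: 0.0339
grip_force: 25.0
```

```bash
python3 -m inch '{"moves": [[0,0,0.15,0,2.5],[0,0,0.3,0,2.5],[0,0,0.3,0,2.5]]}'
python3 -m inch '{"moves": [[0,0,0.3,0,5.5],[0,0,0.3,0,5.5],[0,0,0.3,0,5.5],[0,0,0,0,5.5],[0,0,-3,0,5.5]]}'
python3 -m inch '{"moves": [[0,0,-4,0,6.5],[0,0,-8,0,6.5],[0,0,-12,0,6.5],[0,0,-16,0,6.5],[0,0,-17,0,6.5]]}'
python3 - <<'E'
from h import *
f=grab('wrist')
for ce in blobs(f,'green',100,smin=60): print(ce[:2],plane(f,ce[1],.046)[0].round(3))
go(.56,-.31,.3,3.02)
E
```

```text
time_s: 14.6
ee_pos: [0.5329, 0.2601, 0.0276]
tcp_rot: [3.141, 0.001, -3.019]
ft_force: [-2.9, -1.0, 7.1]
gripper_width: 0.0335
grip_force: 25.0
time_s: 15.1
ee_pos: [0.5287, 0.2584, 0.0517]
tcp_rot: [-3.139, -0.009, -3.019]
ft_force: [0.5, -0.3, 0.2]
gripper_width: 0.0546
grip_force: 0.0
time_s: 15.6
ee_pos: [0.5345, 0.2607, 0.2323]
tcp_rot: [3.139, 0.01, -3.019]
ft_force: [0.3, 0.1, -0.1]
gripper_width: 0.0646
grip_force: 0.0
([326, 111, 29, 29, 426], [343.9, 125.4]) [0.457 0.275 0.046]
([341, 149, 13, 40, 265], [347.0, 167.9]) [0.493 0.283 0.046]
([340, 185, 13, 47, 372], [347.1, 211.3]) [0.532 0.289 0.046]
shift [  4.34 -56.93  -7.01] turn 0.244 | t 15.7 at [0.5342 0.2606 0.2315] [ 3.139  0.009 -3.019] w 0.0653 j [ 0.36 -0.01  1.77 -0.    1.37 -1.33]
```

```bash
python3 -m inch '{"moves": [[0.4,-4.8,-1.4,0.05,6.5],[0.8,-9.6,-2.8,0.1,6.5],[1.2,-14.2,-4.2,0.15,6.5],[1.6,-18.8,-5.6,0.2,6.5],[2,-23.4,-7,0.244,6.5]]}'
python3 - <<'E'
from h import *
go(.56,-.31,.3,3.02)
E
```

```text
time_s: 16.15
ee_pos: [0.5397, 0.0234, 0.2937]
tcp_rot: [-3.141, -0.003, 3.018]
ft_force: [0.9, 0.6, 0.4]
gripper_width: 0.0652
grip_force: 0.0
shift [ -6.12 -32.83  -0.64] turn -0.002 | t 16.1 at [0.5397 0.0234 0.2937] [-3.141e+00 -3.000e-03  3.018e+00] w 0.0652 j [-0.06 -0.15  1.81  0.    1.49 -1.5 ]
```

```bash
python3 -m inch '{"moves": [[-0.9,-4.8,0,0,6.5],[-1.8,-9.6,0,0,6.5],[-2.7,-14.4,0,0,6.5],[-3.6,-19.2,0,0,6.5],[-4.5,-24,0,0,6.5]]}'
python3 -m inch '{"moves": [[-0.8,-4.5,0,0,6.5],[-1.6,-8.8,0,0,6.5],[-1.6,-8.8,0,0,6.5],[-1.6,-8.8,0,0,6.5],[-1.6,-8.8,0,0,6.5]]}'
python3 - <<'E'
from h import *
f=grab('wrist','w7.png')
go(.56,-.31,.3,3.02)
E
```

```text
time_s: 16.65
ee_pos: [0.5553, -0.2204, 0.2931]
tcp_rot: [3.14, -0.003, 3.02]
ft_force: [1.1, -0.2, 0.3]
gripper_width: 0.0652
grip_force: 0.0
time_s: 17.15
ee_pos: [0.5612, -0.3068, 0.2942]
tcp_rot: [3.14, -0.002, 3.021]
ft_force: [-0.3, -0.2, 0.0]
gripper_width: 0.0647
grip_force: 0.0
shift [ 0.1  -0.36 -0.52] turn 0.001 | t 17.2 at [ 0.5614 -0.3065  0.2948] [ 3.141e+00 -1.000e-03  3.021e+00] w 0.0646 j [-0.58  0.07  1.59  0.    1.49 -2.03]
```

View pics/w7.png

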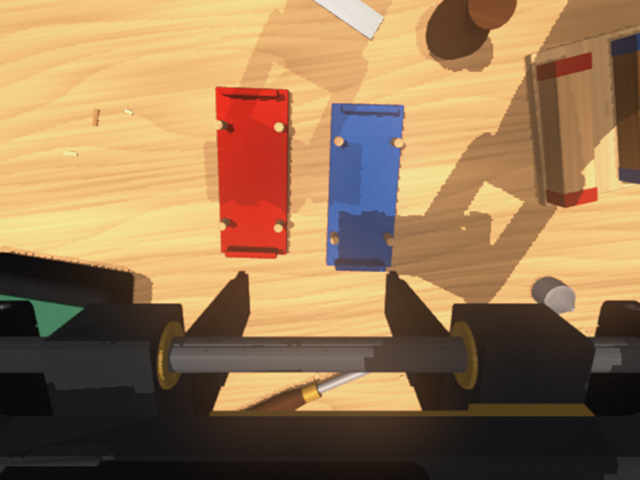

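The view shows the red rack with dowels at (221,125), (279,127), (223,226) and (278,228), and the blue rack with dowels at (339,142), (399,143), (334,240) and (390,241). Both racks are empty.

```bash
python3 - <<'E'
from h import *
f=grab('wrist')
rackfit(f,[(221,125),(279,127),(223,226),(278,228)],.032)
rackfit(f,[(339,142),(399,143),(334,240),(390,241)],.032)
boardfit(f,'red',[(205,80),(300,80),(300,265),(205,265)],smin=150,vmin=30)
boardfit(f,'blue',[(318,95),(415,95),(410,280),(315,280)],smin=100,vmin=20)
# bar ends red/blue now uncovered: wax blobs
for c in('red','blue'):
    for s,ce,m in blobs(f,c,60,smin=90):
        if ce[0]>500: print(c,s,ce,plane(f,ce,.049)[0].round(4))
go(.5235,-.033,.15,3.26)
E
```

```text
dowel ctr [ 0.5313 -0.3759] yaw -0.162 len 0.1106 wid [0.0614, 0.0625]
dowel ctr [ 0.5629 -0.2517] yaw -0.157 len 0.1097 wid [0.0644, 0.0645]
board red [ 0.5316 -0.3778] yaw -0.191 [0.193 0.077 0.193 0.086]
board blue [ 0.5628 -0.2542] yaw -0.141 [0.086 0.191 0.077 0.193]
red [577, 188, 19, 16, 186] [587.5, 195.6] [ 0.591  -0.0177  0.049 ]
shift [ 7.04 26.69 14.54] turn -0.238 | t 17.2 at [ 0.5615 -0.3065  0.2952] [ 3.141e+00 -1.000e-03  3.022e+00] w 0.0653 j [-0.58  0.07  1.59  0.    1.49 -2.03]
```

```bash
python3 -m inch '{"moves": [[1.2,4.5,0,-0.05,6.5],[2.4,9,0,-0.1,6.5],[3.6,13.5,1,-0.15,6.5],[4.8,18,4,-0.2,6.5],[5.8,22,7,-0.238,6.5]]}'
python3 - <<'E'
from h import *
go(.5235,-.033,.15,3.26)
E
```

```text
time_s: 17.75
ee_pos: [0.5312, -0.0849, 0.2303]
tcp_rot: [-3.14, 0.004, -3.022]
ft_force: [0.7, 0.1, -0.1]
gripper_width: 0.0652
grip_force: 0.0
shift [0.18 5.26 8.02] turn 0.001 | t 17.8 at [ 0.5312 -0.0849  0.2303] [-3.14   0.004 -3.022] w 0.0652 j [-0.26 -0.13  1.89  0.    1.38 -1.95]
```

```bash
python3 -m inch '{"moves": [[0.1,2.6,3,0,6.5],[0.2,5.2,6,0,6.5],[0.2,5.2,8,0,6.5],[0.2,5.2,8,0,6.5],[0.2,5.2,8,0,6.5]]}'
python3 - <<'E'
from h import *
f=grab('wrist','w8.png')
for c in('red','blue'):
    for s,ce,m in blobs(f,c,60,smin=90): print(c,s,ce,plane(f,ce,.049)[0].round(4))
go(.5235,-.033,.0285,3.26)
E
```

```text
time_s: 18.25
ee_pos: [0.5232, -0.0357, 0.15]
tcp_rot: [-3.141, 0.0, -3.024]
ft_force: [0.7, -0.0, 0.5]
gripper_width: 0.0651
grip_force: 0.0
red [295, 131, 51, 23, 938] [317.6, 141.3] [ 0.4569 -0.043   0.049 ]
blue [0, 110, 116, 227, 19191] [51.4, 214.7] [ 0.5281 -0.2215  0.049 ]
blue [412, 121, 53, 24, 1167] [437.9, 132.5] [0.442  0.0351 0.049 ]
blue [430, 308, 22, 18, 256] [442.8, 315.4] [0.5725 0.0658 0.049 ]
shift [ 0.04  0.33 12.25] turn -0.002 | t 18.3 at [ 0.524  -0.0362  0.151 ] [-3.141e+00  2.000e-03 -3.025e+00] w 0.0649 j [-0.17 -0.1   2.   -0.    1.24 -1.86]
```

View pics/w8.png

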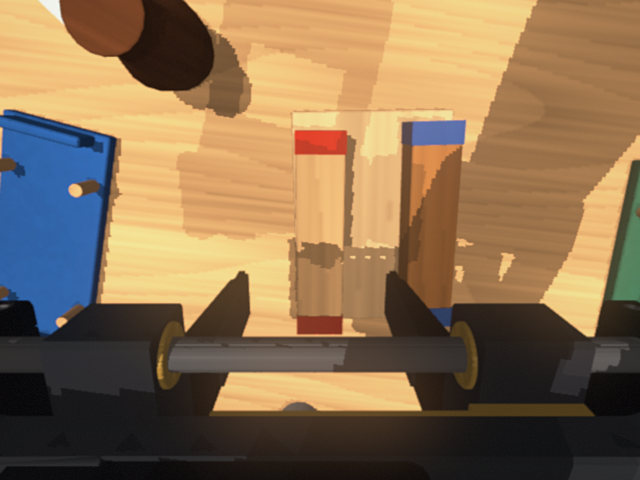

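The red bar (pale, red ends at (320,141) and (320,325)) is centred between the fingers, and the blue bar at column 435 is clear. I'll grip and lift.

```bash
python3 -m inch '{"moves": [[0,0.1,4,0,6.5],[0,0.1,8,0,6.5],[0,0.1,11,0,6.5],[0,0.1,12.2,0,6.5],[0,0.1,12.2,0,6.5]]}'
python3 -m inch '{"moves": [[0,0,0,0,2.5],[0,0,0,0,2.5],[0,0,0,0,2.5],[0,0,0,0,2.5],[0,0,0,0,2.5]]}' 25
python3 -m inch '{"moves": [[0,0,-2,0,2.5],[0,0,-6,0,2.5],[0,0,-10,0,2.5],[0,0,-14,0,2.5],[0,0,-17,0,2.5]]}' 25
python3 - <<'E'
from h import *
go(.531,-.3765,.2,2.97)
E
```

```text
time_s: 18.8
ee_pos: [0.5229, -0.0356, 0.027]
tcp_rot: [3.141, -0.001, -3.026]
ft_force: [0.1, -0.1, 0.5]
gripper_width: 0.0653
grip_force: 0.0
time_s: 19.3
ee_pos: [0.5237, -0.0352, 0.0283]
tcp_rot: [-3.142, 0.001, -3.025]
ft_force: [-0.5, 0.8, 3.2]
gripper_width: 0.0338
grip_force: 25.0
time_s: 19.8
ee_pos: [0.5235, -0.0354, 0.2002]
tcp_rot: [-3.141, 0.002, -3.025]
ft_force: [0.0, 0.4, -1.0]
gripper_width: 0.0342
grip_force: 25.0
shift [  3.22 -33.97   0.04] turn 0.288 | t 19.8 at [ 0.5235 -0.0354  0.2002] [-3.141e+00  2.000e-03 -3.025e+00] w 0.0342 j [-0.17 -0.14  1.95 -0.    1.33 -1.86]
```

```bash
python3 -m inch '{"moves": [[0.4,-4.5,0,0.05,2.5],[0.8,-9,0,0.1,2.5],[1.2,-13.5,0,0.15,2.5],[1.7,-18,0,0.22,2.5],[2.1,-22.5,0,0.288,2.5]]}'
python3 - <<'E'
from h import *
go(.531,-.3765,.1,2.97)
E
```

```text
time_s: 20.3
ee_pos: [0.5278, -0.2628, 0.1971]
tcp_rot: [3.141, -0.0, 2.967]
ft_force: [0.8, -0.2, -1.1]
gripper_width: 0.034
grip_force: 25.0
shift [ -2.3  -11.14   9.71] turn -0.003 | t 20.3 at [ 0.5278 -0.2628  0.1971] [ 3.141 -0.     2.967] w 0.034 j [-0.55  0.01  1.81  0.    1.32 -1.95]
```

```bash
python3 -m inch '{"moves": [[-0.9,-4.5,0,0,2.5],[-1.8,-9,1,0,2.5],[-2.3,-11.1,5,0,2.5],[-2.3,-11.1,9.7,0,2.5],[-2.3,-11.1,9.7,0,2.5]]}'
python3 -m inch '{"moves": [[0,0,0,0,2.5],[0,0,0,0,2.5]]}'
python3 - <<'E'
from h import *
f=grab('scene'); go(.531,-.3765,.03,2.97)
i=cv2.cvtColor(f['image'],cv2.COLOR_RGB2BGR)[100:220,190:350]; cv2.imwrite('pics/c9.png',cv2.resize(i,None,fx=5,fy=5))
E
```

```text
time_s: 20.8
ee_pos: [0.527, -0.3715, 0.0915]
tcp_rot: [3.133, -0.014, 2.968]
ft_force: [-0.9, 0.5, -2.7]
gripper_width: 0.0337
grip_force: 25.0
time_s: 21.0
ee_pos: [0.5335, -0.375, 0.1035]
tcp_rot: [-3.139, 0.004, 2.971]
ft_force: [1.3, -0.4, -0.2]
gripper_width: 0.0337
grip_force: 25.0
shift [ 0.29 -0.15  7.41] turn 0.001 | t 21.1 at [ 0.5338 -0.3752  0.1041] [-3.139  0.005  2.971] w 0.0341 j [-0.69  0.22  1.75 -0.    1.17 -2.09]
```

View pics/c9.png

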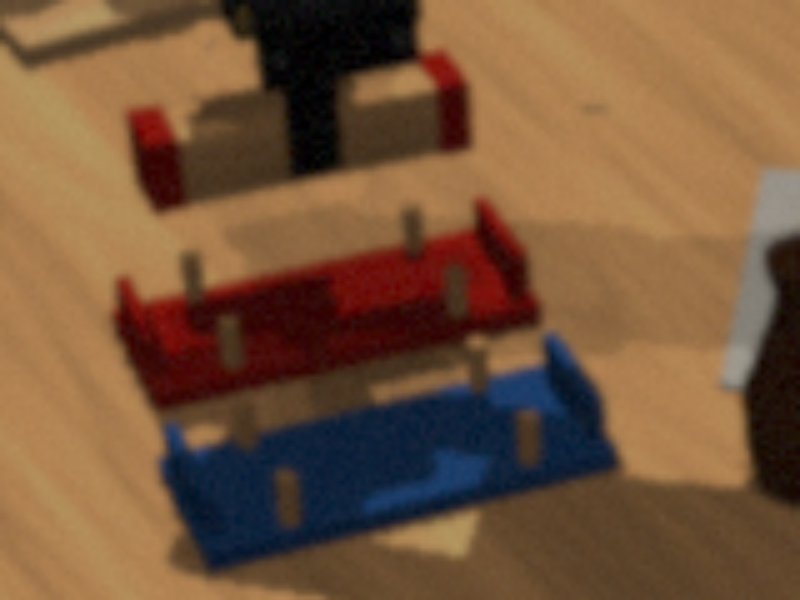

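The red bar is level and parallel above the red rack, with the near dowel tops at (231,318) and (457,268). I'll lower it.

```bash
python3 -m inch '{"moves": [[0.2,-0.1,2.5,0,2.5],[0.2,-0.1,5,0,2.5],[0.2,-0.1,6.5,0,2.5],[0.2,-0.1,7.4,0,2.5],[0.2,-0.1,7.4,0,2.5]]}'
python3 -m inch '{"moves": [[0,0,0,0,2.5],[0,0,0,0,2.5]]}'
```

```text
time_s: 21.55
ee_pos: [0.53, -0.3749, 0.0264]
tcp_rot: [3.142, -0.0, 2.97]
ft_force: [-0.6, 0.6, -0.7]
gripper_width: 0.0337
grip_force: 25.0
time_s: 21.75
ee_pos: [0.5308, -0.3758, 0.028]
tcp_rot: [-3.14, 0.002, 2.97]
ft_force: [0.0, 0.3, -0.9]
gripper_width: 0.0334
grip_force: 25.0
```

```bash
python3 -m inch '{"moves": [[0,0,0.15,0,2.5],[0,0,0.3,0,2.5],[0,0,0.3,0,2.5]]}'
python3 -m inch '{"moves": [[0,0,0.3,0,5.5],[0,0,0.3,0,5.5],[0,0,0.3,0,5.5],[0,0,0,0,5.5],[0,0,-3,0,5.5]]}'
python3 -m inch '{"moves": [[0,0,-4,0,6.5],[0,0,-8,0,6.5],[0,0,-12,0,6.5],[0,0,-16,0,6.5],[0,0,-17,0,6.5]]}'
python3 - <<'E'
from h import *
go(.51,.0435,.2,3.26)
E
```

```text
time_s: 22.05
ee_pos: [0.5306, -0.3758, 0.0253]
tcp_rot: [-3.141, 0.001, 2.97]
ft_force: [-0.5, 1.0, 6.3]
gripper_width: 0.0341
grip_force: 25.0
time_s: 22.55
ee_pos: [0.527, -0.3728, 0.0489]
tcp_rot: [3.137, -0.008, 2.97]
ft_force: [0.3, 0.7, -0.4]
gripper_width: 0.0546
grip_force: 0.0
time_s: 23.05
ee_pos: [0.5318, -0.3768, 0.2302]
tcp_rot: [-3.137, 0.009, 2.97]
ft_force: [-0.9, -0.2, 0.7]
gripper_width: 0.0651
grip_force: 0.0
shift [ 9.36 41.05  2.73] turn -0.29 | t 23.1 at [ 0.5318 -0.3768  0.2302] [-3.137  0.009  2.97 ] w 0.0651 j [-0.7   0.12  1.64 -0.    1.37 -2.1 ]
```

Released in the red rack. Now the blue bar.

```bash
python3 -m inch '{"moves": [[1,4.5,0,-0.05,6.5],[2,9,0,-0.1,6.5],[3,13.5,0,-0.15,6.5],[4,18,0,-0.2,6.5],[5.1,22.5,0,-0.29,6.5]]}'
python3 - <<'E'
from h import *
go(.51,.0445,.15,3.26)
E
```

```text
time_s: 23.55
ee_pos: [0.5172, -0.1429, 0.2221]
tcp_rot: [3.141, -0.001, -3.021]
ft_force: [0.7, -0.3, 0.8]
gripper_width: 0.0647
grip_force: 0.0
shift [-1.55 18.68  7.22] turn 0.002 | t 23.6 at [ 0.5172 -0.1429  0.2221] [ 3.141e+00 -1.000e-03 -3.021e+00] w 0.0647 j [-0.37 -0.13  1.9   0.    1.37 -2.06]
```

```bash
python3 -m inch '{"moves": [[-0.4,4.8,0,0,6.5],[-0.8,9.6,0,0,6.5],[-1.2,14.4,2,0,6.5],[-1.5,18.7,4,0,6.5],[-1.5,18.7,7.2,0,6.5]]}'
python3 -m inch '{"moves": [[0,0,0,0,6.5],[0,0,0,0,6.5]]}'
python3 - <<'E'
from h import *
f=grab('wrist')
for s,ce,m in blobs(f,'blue',60,smin=90):
    b=cv2.boxPoints(cv2.minAreaRect(cv2.findNonZero(m.astype(np.uint8)))); print(s,ce,plane(f,ce,.049)[0].round(4),'bar centre',(plane(f,ce,.049)[0][:2]+.0675*np.array([.993,.119])).round(4))
go(.51,.0440,.0285,3.26)
E
```

```text
time_s: 24.05
ee_pos: [0.511, 0.0472, 0.1514]
tcp_rot: [3.141, 0.003, -3.017]
ft_force: [-0.8, -0.4, 0.0]
gripper_width: 0.0648
grip_force: 0.0
time_s: 24.25
ee_pos: [0.5102, 0.0426, 0.1505]
tcp_rot: [3.141, -0.003, -3.023]
ft_force: [-0.1, 0.1, 1.6]
gripper_width: 0.065
grip_force: 0.0
[293, 128, 51, 23, 1119] [318.2, 138.7] [0.4419 0.0354 0.049 ] bar centre [0.5089 0.0434]
[0, 140, 16, 160, 1874] [5.7, 209.7] [ 0.5152 -0.1749  0.049 ] bar centre [ 0.5822 -0.1669]
[303, 314, 42, 17, 288] [334.3, 322.0] [0.5743 0.0636 0.049 ] bar centre [0.6414 0.0716]
shift [ 0.11  0.2  12.35] turn -0.001 | t 24.3 at [0.5112 0.0422 0.152 ] [-3.141  0.    -3.024] w 0.065 j [-0.02 -0.13  2.02 -0.    1.25 -1.71]
```

The bar is centred at column 318, with the centre matching the plan to 1 mm.

```bash
python3 -m inch '{"moves": [[0.1,0.1,4,0,6.5],[0.1,0.1,8,0,6.5],[0.1,0.1,11,0,6.5],[0.1,0.1,12.2,0,6.5],[0.1,0.1,12.2,0,6.5]]}'
python3 -m inch '{"moves": [[0,0,0,0,2.5],[0,0,0,0,2.5],[0,0,0,0,2.5],[0,0,0,0,2.5],[0,0,0,0,2.5]]}' 25
python3 -m inch '{"moves": [[0,0,-2,0,2.5],[0,0,-6,0,2.5],[0,0,-10,0,2.5],[0,0,-14,0,2.5],[0,0,-17,0,2.5]]}' 25
python3 - <<'E'
from h import *
go(.563,-.2525,.2,2.99)
E
```

```text
time_s: 24.8
ee_pos: [0.5096, 0.0428, 0.029]
tcp_rot: [3.141, -0.002, -3.025]
ft_force: [-0.2, -0.2, 0.5]
gripper_width: 0.065
grip_force: 0.0
time_s: 25.3
ee_pos: [0.5105, 0.0438, 0.0304]
tcp_rot: [3.142, 0.002, -3.023]
ft_force: [-0.9, 1.0, 2.9]
gripper_width: 0.0339
grip_force: 24.8
time_s: 25.8
ee_pos: [0.5102, 0.0436, 0.2021]
tcp_rot: [-3.141, 0.002, -3.023]
ft_force: [0.0, 0.2, -0.9]
gripper_width: 0.0343
grip_force: 24.8
shift [ -1.74 -30.03   0.23] turn 0.27 | t 25.8 at [0.5102 0.0436 0.2021] [-3.141e+00  2.000e-03 -3.023e+00] w 0.0343 j [-0.02 -0.17  1.98 -0.    1.34 -1.71]
```

```bash
python3 -m inch '{"moves": [[-0.3,-4.8,0,0.05,2.5],[-0.6,-9.6,0,0.1,2.5],[-0.9,-14.4,0,0.15,2.5],[-1.2,-19.2,0,0.2,2.5],[-1.5,-24,0,0.27,2.5]]}'
python3 - <<'E'
from h import *
go(.563,-.2525,.1,2.99)
E
```

```text
time_s: 26.3
ee_pos: [0.5528, -0.1947, 0.1991]
tcp_rot: [3.141, -0.0, 2.987]
ft_force: [0.9, 0.4, -0.2]
gripper_width: 0.0339
grip_force: 24.8
shift [-1.9  -5.56  9.91] turn -0.003 | t 26.3 at [ 0.5528 -0.1947  0.1991] [ 3.141 -0.     2.987] w 0.0339 j [-0.43  0.    1.82  0.    1.32 -1.85]
```

```bash
python3 -m inch '{"moves": [[-1.2,-4,0,0,2.5],[-1.9,-5.6,3,0,2.5],[-1.9,-5.6,7,0,2.5],[-1.9,-5.6,9.9,0,2.5],[-1.9,-5.6,9.9,0,2.5]]}'
python3 -m inch '{"moves": [[0,0,0,0,2.5],[0,0,0,0,2.5],[0,0,0,0,2.5]]}'
python3 - <<'E'
from h import *
go(.563,-.2525,.0305,2.99)
E
```

```text
time_s: 26.8
ee_pos: [0.5594, -0.2493, 0.0941]
tcp_rot: [3.138, -0.011, 2.989]
ft_force: [-0.6, -0.1, -2.5]
gripper_width: 0.034
grip_force: 24.8
time_s: 27.1
ee_pos: [0.5648, -0.2517, 0.1032]
tcp_rot: [-3.14, 0.004, 2.99]
ft_force: [0.1, 0.1, -1.4]
gripper_width: 0.0339
grip_force: 24.8
shift [ 0.2  -0.09  7.27] turn 0.0 | t 27.1 at [ 0.5648 -0.2517  0.1032] [-3.14   0.004  2.99 ] w 0.0339 j [-0.51  0.15  1.83 -0.    1.16 -1.93]
```

```bash
python3 -m inch '{"moves": [[0.1,-0.1,2.5,0,2.5],[0.1,-0.1,5,0,2.5],[0.1,-0.1,6.5,0,2.5],[0.1,-0.1,7.1,0,2.5],[0.1,-0.1,7.1,0,2.5]]}'
python3 -m inch '{"moves": [[0,0,0,0,2.5],[0,0,0.15,0,2.5],[0,0,0.3,0,2.5],[0,0,0.3,0,2.5]]}'
```

```text
time_s: 27.6
ee_pos: [0.5621, -0.2519, 0.0292]
tcp_rot: [3.141, -0.001, 2.99]
ft_force: [-0.1, -0.1, -0.1]
gripper_width: 0.0343
grip_force: 24.8
time_s: 28.0
ee_pos: [0.5629, -0.2524, 0.0273]
tcp_rot: [-3.141, 0.002, 2.99]
ft_force: [0.9, 0.1, 0.9]
gripper_width: 0.0339
grip_force: 24.9
```

```bash
python3 -m inch '{"moves": [[0,0,0.1,0,2.5],[0,0,0.1,0,5.5],[0,0,0.1,0,5.5],[0,0,0.1,0,5.5],[0,0,-2,0,5.5]]}'
python3 -m inch '{"moves": [[0,0,-4,0,6.5],[0,0,-8,0,6.5],[0,0,-12,0,6.5],[0,0,-16,0,6.5],[0,0,-20,0,6.5]]}'
python3 -m inch '{"moves": [[4,0,0,0,6.5],[8,0,0,0,6.5],[12,0,0,0,6.5],[12,0,0,0,6.5]]}'
python3 - <<'E'
from h import *
f=grab('side','s10.png')
E
```

```text
time_s: 28.5
ee_pos: [0.5595, -0.2506, 0.0429]
tcp_rot: [3.139, -0.007, 2.99]
ft_force: [0.0, 1.3, 0.1]
gripper_width: 0.0542
grip_force: 0.0
time_s: 29.0
ee_pos: [0.5619, -0.2518, 0.2477]
tcp_rot: [3.141, -0.0, 2.99]
ft_force: [0.6, -1.2, -0.3]
gripper_width: 0.0653
grip_force: 0.0
time_s: 29.4
ee_pos: [0.4401, -0.2328, 0.2454]
tcp_rot: [3.141, -0.002, 2.988]
ft_force: [0.6, 0.4, -0.2]
gripper_width: 0.065
grip_force: 0.0
```

View pics/s10.png

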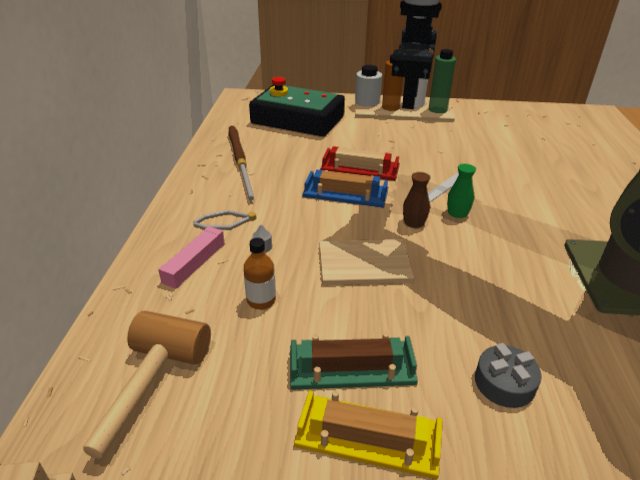

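All four bars lie flat between the dowels of their own racks: red (360,162), blue (345,186), green (350,357) and yellow (370,425). The bottle (260,280) and vase (417,205) are where they were. I'll hand the job in.

```bash
python3 -c "
from rig import job
print(job.close_job())"
```

```text
the job is handed in; nothing more can be done
None
```

All four blanks lie flat in the racks of their own colour, the two upper ones moved first; the bottle and vase stand undisturbed, and the job was handed in at about 29 s (no verdict was shown).

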